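# Hold the spring clip open over the log card

## Task

Clear the wooden offcut off the card stand's base board into the blue scrap bin. Then squeeze the handles of the orange spring clip so that its jaws gape wide, bring it from above down over the top edge of the upright card at the red mark, lined up with the card and with the edge about 15 mm deep between the jaws, and finish there still squeezing and holding it, wide open and upright, touching neither card nor stand, so that I can slip the log sheets in. Do not tip the clip over, and leave the mug, the morse key and the screwdriver where they are.

Things in the scene. Friction and masses are not known exactly. Their poses are not given: they have to be found in the camera images.
- stand: Fixed wooden card stand. Base board 150 mm (its x) by 170 mm (its y), 12 mm thick; origin at the centre of the board's underside, z up. A white card 4 mm thick, 150 mm wide stands upright on it, parallel to its y axis, 55 mm to the -x side of the origin, in a dark bar 16 mm thick with its top 28 mm above the desk. The open board on the +x side of the card is to be cleared.
- card_top (a point): Middle of the upright card's top edge, 95 mm above the desk, at the centre of the 30 mm wide red mark. Axes: x square to the card's faces, y along its edge, z up.
- offcut_center (a point): Loose stepped wooden offcut, 50 mm long (its x), 26 mm wide (its y), 30 mm high over the 28 mm long step nearer its -x end (x from -25 to +3 mm) and 18 mm high elsewhere; 18 to 35 g. Lies flat on the base board, 75 to 90 mm from the card. The point is its centre, 15 mm above its underside.
- bin: Fixed open blue scrap bin, outside 140 x 140 mm (its x and y) and 85 mm high, walls 4 mm; origin at the centre of its underside on the desk.
- clip_center (a point): Loose orange spring clip (70 g) standing on the desk on its shut jaws, two handles pointing up in a V. The point is on its steel hinge pin, 42 mm above its underside. Axes: x along the pin, y the way handles and jaws open and close, z up; half-turn symmetric. Shut: 85 mm high, handle tips 55 mm apart over the outside, handles 34 mm wide along x; jaws 44 mm along x, feet 23 mm over both along y.
- clip_mouth (a point): Point midway between the clip's jaw tips, on its underside, 42 mm below clip_center; same axes. With the handles squeezed fully together along y (to a stop) the jaw tips gape about 24 mm, narrowing evenly to nothing at the pin; the handles are then parallel and vertical, 28 mm over their outer faces, and reach 48 mm above the pin.
- clip_left (a joint): Turn of the clip's +y arm about the hinge pin: 0 shut, 0.30 rad fully open (stop); the spring pulls it shut. Both arms turn equally. Opening takes about 3 N on each handle's tip to begin and 7 N at the stop; more does no harm.
- clip_right (a joint): The same for the -y arm.
- mug: White mug, 76 mm wide, 90 mm high, bystander; origin at the centre of its underside.
- key: Black morse key with a brass arm, 110 x 70 mm, 46 mm high, bystander; origin at the centre of its underside.
- driver: Screwdriver with a red handle lying on the desk, 170 mm long along its x, bystander; origin on the desk under its middle.

How it is judged:
On the way, in this order (a step that is already met when the one before it is completed fails the run):
1. the offcut lies in the bin, let go (x of offcut_center in the frame of bin between -0.066 and 0.066 m and y of offcut_center in the frame of bin between -0.066 and 0.066 m and z of offcut_center in the frame of bin below 0.07 m and contact force between the fingers and offcut below 0.1 N), for 0.2 s.
2. the clip is held in the fingers, squeezed open and lifted at least 30 mm off the desk (value of joint each of clip_left, clip_right above 0.2 rad and contact force between the fingers and clip above 2 N and height (world z) of clip_mouth above 0.03 m), for 0.2 s.
At the end, for the whole second after the job is handed in: Offcut let go in the bin. Clip still in the fingers, arms over 0.2 rad open, upright and in line with the card within 0.2 rad, jaw tips 6 to 27 mm below the card's edge, within 7 mm of its mid plane and 15 mm of the mark's middle, at rest, clip and fingers clear of card and stand (all of step 1 and value of joint each of clip_left, clip_right above 0.2 rad and contact force between the fingers and clip above 2 N and z of clip_mouth in the frame of card_top between -0.027 and -0.006 m and x of clip_mouth in the frame of card_top between -0.007 and 0.007 m and y of clip_mouth in the frame of card_top between -0.015 and 0.015 m and angle between the x axis of clip_mouth and the y axis of card_top, either way round below 0.2 rad and angle between clip_mouth's own z axis and vertical below 0.2 rad and contact force between each of clip, the fingers and stand below 0.3 N and linear speed of clip below 0.02 m/s); the arm keeps its last pose, push and grip.
It fails at once if the mug is moved more than 30 mm (distance of mug from where it was at the start of the episode above 0.03 m).
It fails at once if the morse key is moved more than 30 mm (distance of key from where it was at the start of the episode above 0.03 m).
It fails at once if the screwdriver is moved more than 30 mm (distance of driver from where it was at the start of the episode above 0.03 m).
It fails at once if the clip is tipped over (angle between clip_mouth's own z axis and vertical above 0.7 rad).
It also fails if it takes over 48 s, if anything falls off the work surface, if the arm or the gripper's body presses on something with over 40 N, if the wrist force passes 120 N, or if a joint passes its speed limit or range.

## Robot

A 6-joint arm with a two-finger parallel gripper is mounted at the origin on the work surface. World frame = base frame: x ahead of the robot, y to its left, z up, the work surface at z = 0. Lengths are in m, angles in rad, forces in N, time in s.
With the tool pointing down it reaches from about 0.35 to 0.85 m from the base axis. Payload 8.1 kg.
Tool frame: the origin (TCP) lies midway between the tips of the shut fingers; the grasp point (between the pads) lies 19 mm behind it; z points along the fingers, y is the line along which they close (so a half turn about z gives the same grasp; the last joint's range is limited). The gripper opens to 85 mm and grips with 20 to 120 N. Pads are 22 mm wide; open, the fingers measure 114 mm over their backs; the gripper's body (76 mm by 85 mm) begins 54 mm behind the grasp point. The pads swing forward as they close: fully open they stand 13 mm farther back than shut.
Start: joints at [-1.193, 0.13, 1.488, -0, 1.523, -0.085], TCP at [0.268, -0.537, 0.231] pointing down, gripper open.
Joint ranges: [-2.96, 2.96], [-0.89, 2.26], [0.02, 2.5], [-1.34, 4.48], [0, 2.73], [-2.66, 2.66]. Speed limits (rad/s): [2.39, 2.39, 2.79, 3.14, 3.14, 3.14].

## Interface

Orientations are given as a unit quaternion [x, y, z, w].
In Python, from rig import env gives the robot as it stands.
- The arm moves only by the tool jog_arm, never from a script. Its argument "deltas" is a list that holds one entry, the list of rows, each a list of 4 numbers: the shift along the tool's x, y, z in units of 8 cm (1.0 is 8 cm), then the turn about the tool's z in units of pi rad (1.0 is pi rad). In form: [[[dx, dy, dz, roll], ...]]. A call has 1 to 12 rows; each row is the pose to reach, as a shift and turn from the pose commanded when the call began, along the tool's axes at that moment, turning the shorter way round; what a row does not reach only later rows make up. A row lasts 1/12 s, in which the tool goes at most 41.7 mm and 7.16 degrees, less where a joint would pass 70% of its speed; a pose out of reach is approached as far as the arm can. A call with a number of a shift or a turn outside -1 to 1 is refused whole. A call with a gripper value outside its range is refused whole. "grip" is the gripper command: -1 is shut, 1 is fully open, values between are in proportion, set as the call begins (left out, the last holds). The fingers move at their own pace and stop on an object; the grip force is fixed at half the most. Time passes only in rows, so rows that repeat a pose let the fingers close. It gives the time, the measured TCP pose, the force, the opening and the grip force at its end, in the units of the state.
- env.state(): the state, without advancing time (a new reading comes with each control period).
- env.read_camera(name): name is "side" or "top"; returns (picture, depth): 400x640x3 uint8, blue, green, red; 400x640 float32, m along the optical axis (not along the pixel's ray), 0 where there is no reading.
- env.get_calibration(name): a dict with "fov_y" (degrees; the focal length in pixels is half the picture's height over the tangent of half this angle, whatever the lens; pixels are square), "cx", "cy" (the principal point, pixels), "dist_coeffs" ([k1, k2, p1, p2, k3] as OpenCV has them; the pictures are not rectified), "extrinsics" (4x4, takes a point from camera to world coordinates). Camera axes: x right, y down, z forward; pixel columns grow to the right and rows downward; lengths in m; the calibration is good to about 2 mm. A picture is of the moment at which its call begins. get_calibration takes no time and is no camera call.
- env.sign_off(): hands the job in; it is judged then, once.
The state is a dict: "time": time; "q": joint angles; "joint_velocities": joint speeds; "tau": joint torques, N m; "tool_pos": TCP position; "eef_rot": TCP orientation; "ft_force": force on the tool from outside, world axes, zero at the start; "wrist_torque": the same for the moment, N m; "grip_width": opening from 0.0 (shut) to 1.0 (fully open); "finger_force": force on a finger pad.
Only numpy, scipy, OpenCV 4.12 (cv2) and the standard library are available. Lean on these libraries where they do the work, as an engineer would, in place of code of your own. Each camera call takes 0.05 s, during which the arm holds its last target. There are 200 camera calls.

## Working session

There is one attempt and no reset: what is moved stays moved. The work goes in short steps, Python scripts to look and compute and a tool call to move; the robot and the scene stay as the last step left them, time stands still between calls to the robot, and variables do not carry over. Pictures are saved under pics/ and viewed, at most 10 in all, crops included, and the job is handed in when it is done.

Besides the shell and the picture viewer there is one more tool, called after ">>>" as name([rows], argument=value, ...), one row to a line, values as JSON. jog_arm: Moves the arm, as the interface text tells. Shifts and turns lie within -1 to 1; 1 stands for 8 cm of shift or pi rad of turn. Its arguments: {"type":"object","properties":{"deltas":{"type":"array"},"grip":{"type":"number"}},"required":["deltas"]}

```bash
mkdir -p pics; ls; cat > h.py <<'E'
import numpy as np, cv2
from rig import env
def cam(name):
    im,d=env.read_camera(name); c=env.get_calibration(name)
    h,w=d.shape; f=h/2/np.tan(np.radians(c["fov_y"])/2)
    K=np.array([[f,0,c["cx"]],[0,f,c["cy"]],[0,0,1]])
    uv=np.stack(np.meshgrid(np.arange(w),np.arange(h)),-1).reshape(-1,1,2).astype(np.float64)
    n=cv2.undistortPoints(uv,K,np.array(c["dist_coeffs"],float)).reshape(h,w,2)
    P=np.dstack([n*d[...,None],d]); E=np.array(c["extrinsics"])
    W=P@E[:3,:3].T+E[:3,3]; W[d==0]=np.nan
    return im,d,W
E
python3 - <<'E'
from h import *
for n in("top","side"):
    im,d,W=cam(n); cv2.imwrite(f"pics/{n}1.png",im); np.savez(f"{n}1.npz",im=im,W=W)
    c=env.get_calibration(n);print(n,c["fov_y"],c["dist_coeffs"],np.round(c["extrinsics"],3).tolist())
print(env.state())
E
```

```text
pics
top 46.51287586974162 [-0.06945003  0.          0.          0.          0.        ] [[-0.024, -0.986, 0.163, 0.361], [-0.999, 0.03, 0.031, -0.02], [-0.036, -0.162, -0.986, 1.164], [0.0, 0.0, 0.0, 1.0]]
side 57.04341924110918 [0.02869176 0.         0.         0.         0.        ] [[0.891, -0.254, 0.376, 0.275], [-0.453, -0.533, 0.714, -0.514], [0.019, -0.807, -0.591, 0.505], [0.0, 0.0, 0.0, 1.0]]
{'time': 0.1, 'q': array([-1.19340830e+00,  1.31104596e-01,  1.48919147e+00, -9.53620235e-06,
        1.52301591e+00, -8.53993875e-02]), 'joint_velocities': array([-0.00026977, -0.00119965, -0.00226402,  0.00162315,  0.00014772,
        0.00015869]), 'tau': array([ 2.51400397e-04, -5.70953035e+01, -5.01942587e+01, -5.76714160e-05,
        8.18821922e-03, -5.14190248e-06]), 'tool_pos': array([ 0.26769475, -0.53640185,  0.23032644]), 'eef_rot': array([ 9.73347303e-01,  2.29334448e-01, -1.29772612e-04, -8.49826701e-04]), 'ft_force': array([-0.11889495,  0.46344183,  0.04527401]), 'wrist_torque': array([ 0.00408702, -0.00500367,  0.0426665 ]), 'finger_force': 0.0, 'grip_width': 0.9991741186344503}
```

View pics/top1.png

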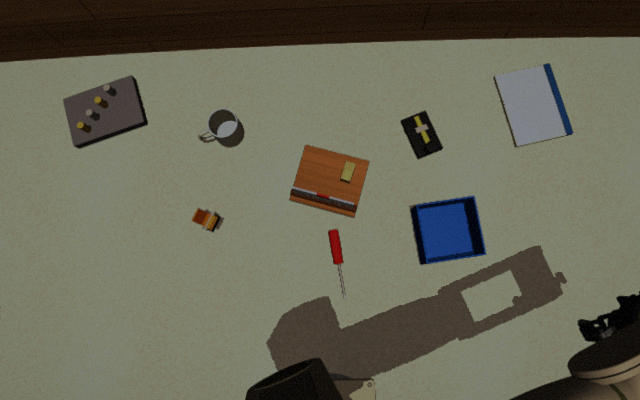

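View pics/side1.png

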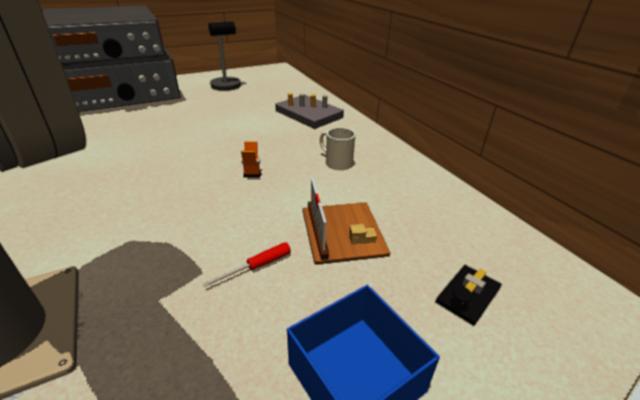

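The top view shows the offcut at (348,171), the card and red mark at about (323,196), the bin at (448,230), the clip at (207,219) and the driver at (338,262). The side view shows the clip at (251,160), the offcut at (362,234) and the card at (318,215).

```bash
cat > seg.py <<'E'
from h import *
def rect(p):
    (c,s,a)=cv2.minAreaRect((p[:,:2]*1000).astype(np.float32)); return np.round(c,1),np.round(s,1),round(a,1)
E
python3 - <<'E'
from seg import *
R={"top":dict(off=(335,155,362,188),clip=(188,203,226,236),board=(285,140,375,222),bin=(405,190,492,270)),
"side":dict(off=(345,220,382,248),clip=(236,136,268,182),board=(295,175,395,266),bin=(280,280,445,399))}
for n in R:
    z=np.load(n+"1.npz");W=z["W"];im=z["im"];hsv=cv2.cvtColor(im,cv2.COLOR_BGR2HSV)
    print(n)
    def g(k):
        a,b,c,d=R[n][k];return W[b:d,a:c].reshape(-1,3),hsv[b:d,a:c].reshape(-1,3).astype(int)
    p,_=g("board");
    q=p[(p[:,2]>.006)&(p[:,2]<.018)];print("board",rect(q),np.median(q[:,2]))
    q=p[(p[:,2]>.055)];print("card>55",rect(q),len(q),np.percentile(q[:,2],98))
    q=p[(p[:,2]>.085)];print("card>85",rect(q),len(q))
    p,h=g("board");m=((h[:,0]<6)|(h[:,0]>174))&(h[:,1]>170)&(h[:,2]>60)&(p[:,2]>.05);print("red",m.sum(),np.round(np.median(p[m],0),4))
    p,_=g("off");
    for lo,hi in((.02,.06),(.036,.06),(.024,.036)):
        q=p[(p[:,2]>lo)&(p[:,2]<hi)];print("off",lo,rect(q),len(q),np.median(q[:,2]))
    p,_=g("clip")
    for lo,hi in((.008,.1),(.06,.1),(.03,.055),(.008,.025)):
        q=p[(p[:,2]>lo)&(p[:,2]<hi)];
        if len(q)>3: print("clip",lo,rect(q),len(q),q[:,2].max())
    p,_=g("bin");q=p[(p[:,2]>.07)];print("bin",rect(q),np.percentile(q[:,2],90))
for n in R:
    for k in("clip","off") if n=="top" else ("clip",):
        a,b,c,d=R[n][k]
        cv2.imwrite(f"pics/{n}_{k}.png",0)if 0 else None
zt=np.load("top1.npz")["im"];zs=np.load("side1.npz")["im"]
f=lambda i,x,y:cv2.resize(i[y:y+56,x:x+56],(390,390),interpolation=2)
cv2.imwrite("pics/crop1.png",np.hstack([f(zt,180,190),f(zs,224,132)]))
E
```

```text
top
board (array([598.3,  -0.8]), array([196.8, 151.4]), 73.3) 0.011174882904619654
card>55 (array([541.7,   2.9]), array([149.2,   5.8]), 72.8) 265 0.09843473679365856
card>85 (array([541.6,   2.4]), array([148.1,   5.8]), 72.8) 155
red 28 [0.5421 0.0036 0.0951]
off 0.02 (array([611.3, -60. ]), array([26.1, 50.9]), 70.5) 219 0.03838022818765041
off 0.036 (array([601.1, -56.3]), array([25.8, 28.5]), 70.5) 123 0.040821692165767365
off 0.024 (array([611.3, -60.1]), array([25.5, 51. ]), 70.9) 91 0.02939165345131589
clip 0.008 (array([495.1, 285. ]), array([51.6, 45.7]), 63.2) 345 0.08749179760203485
clip 0.06 (array([495.5, 284.8]), array([51.6, 33.5]), 63.2) 120 0.08749179760203485
clip 0.03 (array([496.1, 287.4]), array([31.4, 46.1]), 67.9) 201 0.05491008497738892
clip 0.008 (array([490.4, 278.6]), array([11.1, 40.9]), 55.7) 14 0.020974128214181986
bin (array([ 455.9, -292.2]), array([139. , 142.8]), 6.7) 0.08576219188299583
side
board (array([592.9, -16.2]), array([172.5, 150. ]), 73.1) 0.011489246172104367
card>55 (array([540.4,  -1.1]), array([149.4,   5.5]), 73.1) 355 0.095902148653767
card>85 (array([540.4,  -1.1]), array([149.4,   5.4]), 73.4) 163
red 25 [0.5392 0.0025 0.0945]
off 0.02 (array([609.8, -62.6]), array([27.8, 49.8]), 71.2) 377 0.03074997327932677
off 0.036 (array([599.8, -59.1]), array([26.6, 27.8]), 69.3) 154 0.041300283893915324
off 0.024 (array([609.9, -62.5]), array([27.8, 49.8]), 71.4) 177 0.029342768361197313
clip 0.008 (array([495.1, 283.1]), array([58.4, 45. ]), 65.2) 539 0.08443782697417901
clip 0.06 (array([495.3, 282.8]), array([58.6, 33.7]), 63.6) 252 0.08443782697417901
clip 0.03 (array([494. , 276.3]), array([33.3, 44.1]), 89.3) 125 0.05476409508361585
clip 0.008 (array([493.8, 279.2]), array([18.7, 40.6]), 62.6) 107 0.02477179262984225
bin (array([ 454.1, -294.7]), array([141. , 141.3]), 7.3) 0.08519039640854953
```

View pics/crop1.png

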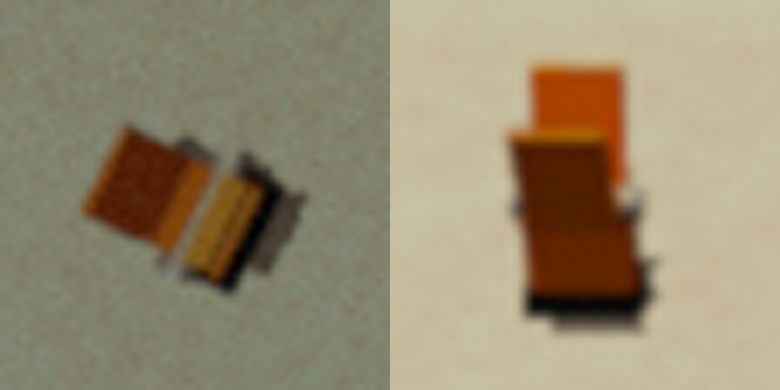

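```bash
cat > go.py <<'E'
# usage: go.py x y z yaw(tool-x, deg): prints delta in tool axes/units from the measured pose
import sys; from seg import *; from scipy.spatial.transform import Rotation as R
s=env.state(); M=R.from_quat(s["eef_rot"]).as_matrix()
x,y,z,a=map(float,sys.argv[1:5]); yaw=np.degrees(np.arctan2(M[1,0],M[0,0]))
d=M.T@(np.array([x,y,z])-s["tool_pos"])/.08; r=-((a-yaw+180)%360-180)/180
print("t %.2f"%s["time"],"pos",np.round(s["tool_pos"],4),"yaw %.1f"%yaw,"delta",np.round(d,3),"roll %.3f"%r,"q1,q6",s["q"][[0,5]].round(2),"grip",round(s["grip_width"],3),round(s["finger_force"],1),"ft",np.round(s["ft_force"],1))
E
python3 go.py .603 -.0584 .15 -19.3
```

```text
t 0.10 pos [ 0.2677 -0.5364  0.2303] yaw 26.5 delta [ 6.418 -3.474  1.011] roll 0.255 q1,q6 [-1.19 -0.09] grip 0.999 0.0 ft [-0.1  0.5  0. ]
```

>>> jog_arm([
  [[0.46,-0.25,0,0],[0.917,-0.499,0,0],[0.917,-0.499,0,0]],
], grip=1)

```text
time: 0.35
tool_pos: [0.319, -0.4635, 0.2305]
eef_rot: [0.973, 0.231, 0.001, -0.002]
ft_force: [0.3, -0.5, -0.2]
grip_width: 1.0
finger_force: 0.0
```

>>> jog_arm([
  [[0.46,-0.25,0,0],[0.917,-0.499,0,0],[0.917,-0.499,0,0]],
])

```text
time: 0.6
tool_pos: [0.3669, -0.3947, 0.2309]
eef_rot: [0.973, 0.231, 0.001, -0.001]
ft_force: [-0.8, -0.4, 0.0]
grip_width: 0.998
finger_force: 0.0
```

>>> jog_arm([
  [[0.46,-0.25,0,0],[0.917,-0.499,0,0],[0.917,-0.499,0,0]],
])

```text
time: 0.85
tool_pos: [0.4145, -0.3262, 0.231]
eef_rot: [0.973, 0.232, 0.001, -0.001]
ft_force: [-1.2, -0.7, 1.3]
grip_width: 1.004
finger_force: 0.0
```

>>> jog_arm([
  [[0.46,-0.25,0,0],[0.917,-0.499,0,0],[0.917,-0.499,0,0]],
])

```text
time: 1.1
tool_pos: [0.4621, -0.2577, 0.231]
eef_rot: [0.973, 0.232, 0.001, -0.001]
ft_force: [0.0, 0.8, -0.7]
grip_width: 1.0
finger_force: 0.0
```

>>> jog_arm([
  [[0.46,-0.25,0,0],[0.917,-0.499,0,0],[0.917,-0.499,0,0]],
])

```text
time: 1.35
tool_pos: [0.5098, -0.1892, 0.231]
eef_rot: [0.973, 0.232, 0.001, -0.001]
ft_force: [0.3, -0.4, -0.1]
grip_width: 1.004
finger_force: 0.0
```

>>> jog_arm([
  [[0.46,-0.25,0,0],[0.917,-0.499,0,0],[0.917,-0.499,0,0]],
])

```text
time: 1.6
tool_pos: [0.5574, -0.1207, 0.2308]
eef_rot: [0.973, 0.232, 0.001, -0.001]
ft_force: [1.0, 0.0, -0.4]
grip_width: 1.003
finger_force: 0.0
```

>>> jog_arm([
  [[0.46,-0.25,0,0.1],[0.917,-0.499,0,0.1],[0.917,-0.499,0,0.2],[0.917,-0.499,0.2,0.255],[0.917,-0.499,0.5,0.255],[0.917,-0.499,0.8,0.255],[0.917,-0.499,0.8,0.255],[0.917,-0.499,0.8,0.255]],
])

```text
time: 2.27
tool_pos: [0.6009, -0.0575, 0.1644]
eef_rot: [0.986, -0.17, -0.003, -0.0]
ft_force: [0.5, 0.1, 0.7]
grip_width: 0.999
finger_force: 0.0
```

```bash
python3 go.py .603 -.0584 .10 -19.3
```

```text
t 2.27 pos [ 0.6009 -0.0575  0.1644] yaw -19.5 delta [0.033 0.001 0.804] roll -0.001 q1,q6 [-0.18  1.73] grip 0.999 0.0 ft [0.5 0.1 0.7]
```

>>> jog_arm([
  [[0.03,0,0.3,0],[0.03,0,0.6,0],[0.03,0,0.9,0],[0.03,0,1.0,0],[0.03,0,1.0,0]],
])

```text
time: 2.68
tool_pos: [0.6032, -0.0583, 0.085]
eef_rot: [0.986, -0.167, -0.002, -0.0]
ft_force: [-0.6, 0.0, -0.6]
grip_width: 1.004
finger_force: 0.0
```

>>> jog_arm([
  [[0,0,0.2,0],[0,0,0.4,0],[0,0,0.6,0],[0,0,0.75,0],[0,0,0.86,0],[0,0,0.86,0],[0,0,0.86,0]],
])

```text
time: 3.27
tool_pos: [0.6052, -0.0584, 0.019]
eef_rot: [0.986, -0.168, 0.0, 0.0]
ft_force: [0.4, 0.4, 0.9]
grip_width: 0.999
finger_force: 0.0
```

>>> jog_arm([
  [[0,0,0,0],[0,0,0,0],[0,0,0,0],[0,0,0,0],[0,0,0,0],[0,0,0,0],[0,0,0,0],[0,0,0,0]],
], grip=-1)

```text
time: 3.93
tool_pos: [0.6055, -0.0585, 0.0192]
eef_rot: [0.986, -0.168, 0.001, -0.0]
ft_force: [-0.4, -0.3, 6.0]
grip_width: 0.289
finger_force: 60.9
```

```bash
python3 go.py .455 -.2935 .18 -19.3
```

```text
t 3.93 pos [ 0.6055 -0.0585  0.0192] yaw -19.4 delta [-0.797  3.395 -2.012] roll -0.000 q1,q6 [-0.18  1.73] grip 0.289 60.9 ft [-0.4 -0.3  6. ]
```

>>> jog_arm([
  [[0,0,-0.2,0],[0,0,-0.5,0],[0,0,-0.8,0],[0,0,-1,0],[0,0,-1,0]],
])

```text
time: 4.35
tool_pos: [0.6074, -0.0588, 0.1028]
eef_rot: [0.986, -0.168, 0.003, 0.0]
ft_force: [0.7, -0.2, 0.3]
grip_width: 0.292
finger_force: 60.2
```

>>> jog_arm([
  [[0,0,-0.4,0],[0,0,-0.8,0],[0,0.2,-1,0],[-0.3,0.6,-1,0],[-0.4,0.8,-1,0]],
])

```text
time: 4.77
tool_pos: [0.5517, -0.1093, 0.1782]
eef_rot: [0.986, -0.168, -0.0, 0.0]
ft_force: [-1.2, -0.3, -0.4]
grip_width: 0.29
finger_force: 60.2
```

>>> jog_arm([
  [[-0.1,0.4,0,0],[-0.2,0.8,0,0],[-0.3,1.0,0,0]],
])

```text
time: 5.02
tool_pos: [0.5021, -0.1778, 0.1769]
eef_rot: [0.986, -0.169, -0.001, 0.0]
ft_force: [0.1, 0.2, -0.8]
grip_width: 0.291
finger_force: 60.2
```

>>> jog_arm([
  [[-0.1,0.4,0,0],[-0.1,0.8,0,0],[-0.1,1.0,0,0],[-0.1,1.0,0,0]],
])

```text
time: 5.35
tool_pos: [0.4683, -0.251, 0.177]
eef_rot: [0.985, -0.17, -0.001, 0.0]
ft_force: [0.3, 1.0, 0.5]
grip_width: 0.288
finger_force: 60.2
```

>>> jog_arm([
  [[0,0.3,0.3,0],[0,0.6,0.6,0],[0,0.6,0.9,0],[0,0.6,0.95,0],[0,0.6,0.95,0]],
])

```text
time: 5.77
tool_pos: [0.4526, -0.2916, 0.0995]
eef_rot: [0.986, -0.168, -0.003, -0.002]
ft_force: [0.4, 1.0, 0.3]
grip_width: 0.29
finger_force: 60.1
```

```bash
python3 go.py .455 -.2935 .10 -19.3
```

```text
t 5.77 pos [ 0.4526 -0.2916  0.0995] yaw -19.4 delta [ 0.036  0.013 -0.007] roll -0.000 q1,q6 [-0.67  1.24] grip 0.29 60.1 ft [0.4 1.  0.3]
```

>>> jog_arm([
  [[0,0,0.2,0],[0,0,0.4,0],[0,0,0.6,0],[0,0,0.6,0],[0,0,0.6,0]],
])

```text
time: 6.18
tool_pos: [0.4547, -0.2928, 0.0551]
eef_rot: [0.986, -0.168, -0.0, -0.0]
ft_force: [1.0, -0.3, -0.1]
grip_width: 0.288
finger_force: 60.1
```

>>> jog_arm([
  [[0,0,0,0],[0,0,0,0],[0,0,0,0],[0,0,0,0]],
], grip=0.1)

```text
time: 6.52
tool_pos: [0.4549, -0.2941, 0.0556]
eef_rot: [0.986, -0.168, 0.001, 0.0]
ft_force: [-0.6, 0.6, -0.4]
grip_width: 0.553
finger_force: 0.0
```

>>> jog_arm([
  [[0,0,-0.3,0],[0,0,-0.6,0],[0,0,-0.9,0],[0,0,-1,0],[0,0,-1,0]],
])

```text
time: 6.93
tool_pos: [0.456, -0.2951, 0.1379]
eef_rot: [0.986, -0.168, 0.003, 0.001]
ft_force: [-0.0, 0.5, 0.6]
grip_width: 0.553
finger_force: 0.0
```

>>> jog_arm([
  [[0,0,-0.3,0],[0,0,-0.6,0],[0,0,-0.9,0],[0,0,-1,0],[0,0,-1,0]],
], grip=1)

```text
time: 7.35
tool_pos: [0.4551, -0.2944, 0.216]
eef_rot: [0.986, -0.168, 0.001, 0.001]
ft_force: [0.0, 0.6, -0.0]
grip_width: 1.003
finger_force: 0.0
```

```bash
python3 - <<'E'
from seg import *
im,d,W=cam("top"); cv2.imwrite("pics/top2.png",im)
E
python3 go.py .495 .284 .24 153.5
```

```text
t 7.40 pos [ 0.4544 -0.2939  0.214 ] yaw -19.4 delta [-1.919 -6.982 -0.327] roll -0.960 q1,q6 [-0.67  1.24] grip 0.994 0.0 ft [-0.6  0.9 -0.2]
```

View pics/top2.png

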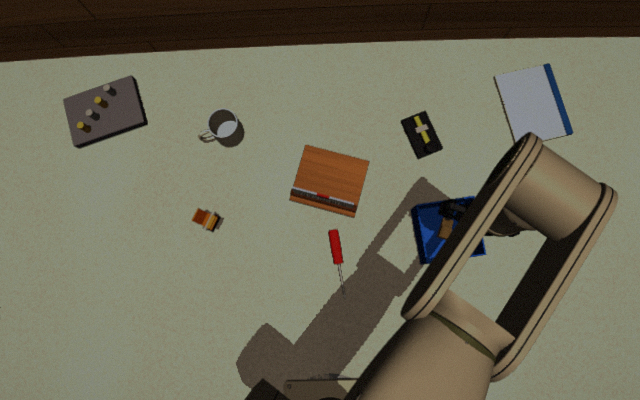

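The offcut is in the bin at (445,229), the board is clear, and the clip is unmoved at (207,219). Next I move to the clip.

>>> jog_arm([
  [[-0.12,-0.44,0,0],[-0.24,-0.87,0,0],[-0.24,-0.87,0,0]],
])

```text
time: 7.65
tool_pos: [0.4584, -0.2164, 0.2112]
eef_rot: [0.986, -0.167, -0.002, -0.002]
ft_force: [-0.4, 0.2, -0.4]
grip_width: 1.003
finger_force: 0.0
```

>>> jog_arm([
  [[-0.12,-0.44,0,0],[-0.24,-0.87,0,0],[-0.24,-0.87,0,0]],
])

```text
time: 7.9
tool_pos: [0.4634, -0.1445, 0.2116]
eef_rot: [0.986, -0.167, -0.002, -0.002]
ft_force: [-0.5, -1.5, 0.2]
grip_width: 1.0
finger_force: 0.0
```

>>> jog_arm([
  [[-0.12,-0.44,0,0],[-0.24,-0.87,0,0],[-0.24,-0.87,0,0]],
])

```text
time: 8.15
tool_pos: [0.4683, -0.0727, 0.2119]
eef_rot: [0.986, -0.167, -0.002, -0.001]
ft_force: [-0.1, -0.3, -0.7]
grip_width: 0.998
finger_force: 0.0
```

>>> jog_arm([
  [[-0.12,-0.44,0,0],[-0.24,-0.87,0,0],[-0.24,-0.87,0,0]],
])

```text
time: 8.4
tool_pos: [0.4734, -0.0011, 0.2122]
eef_rot: [0.986, -0.167, -0.002, -0.001]
ft_force: [0.2, -0.7, -0.6]
grip_width: 0.998
finger_force: 0.0
```

>>> jog_arm([
  [[-0.12,-0.44,0,0],[-0.24,-0.87,0,0],[-0.24,-0.87,0,0]],
])

```text
time: 8.65
tool_pos: [0.4784, 0.0706, 0.2124]
eef_rot: [0.986, -0.167, -0.001, -0.001]
ft_force: [-0.1, -0.2, -0.9]
grip_width: 0.999
finger_force: 0.0
```

>>> jog_arm([
  [[-0.12,-0.44,0,0],[-0.24,-0.87,0,0],[-0.24,-0.87,0,0]],
])

```text
time: 8.9
tool_pos: [0.4835, 0.1422, 0.2126]
eef_rot: [0.986, -0.167, -0.001, -0.001]
ft_force: [-0.2, -0.1, 0.7]
grip_width: 1.001
finger_force: 0.0
```

>>> jog_arm([
  [[-0.12,-0.44,0,0],[-0.24,-0.87,0,0],[-0.24,-0.87,0,0]],
])

```text
time: 9.15
tool_pos: [0.4886, 0.2141, 0.2125]
eef_rot: [0.986, -0.167, -0.001, -0.001]
ft_force: [-0.0, 1.0, 0.1]
grip_width: 1.0
finger_force: 0.0
```

>>> jog_arm([
  [[-0.12,-0.44,0,0],[-0.24,-0.87,0,0],[-0.24,-0.87,0,0]],
])

```text
time: 9.4
tool_pos: [0.4936, 0.2859, 0.2123]
eef_rot: [0.986, -0.167, -0.001, -0.0]
ft_force: [0.4, 0.2, 0.1]
grip_width: 0.999
finger_force: 0.0
```

>>> jog_arm([
  [[0,0,0,-0.32],[0,0,0,-0.32],[0,0,0,-0.32],[0,0,0,-0.32],[0,0,0,-0.32],[0,0,0,-0.32],[0,0,0,-0.32],[0,0,0,-0.32],[0,0,0,-0.32],[0,0,0,-0.32]],
])

```text
time: 10.23
tool_pos: [0.4941, 0.2812, 0.2132]
eef_rot: [0.946, 0.326, -0.001, 0.0]
ft_force: [0.4, 0.4, 0.1]
grip_width: 1.0
finger_force: 0.0
```

>>> jog_arm([
  [[0,0,0,-0.32],[0,0,0,-0.32],[0,0,0,-0.32],[0,0,0,-0.32],[0,0,0,-0.32],[0,0,0,-0.32],[0,0,0,-0.32],[0,0,0,-0.32],[0,0,0,-0.32],[0,0,0,-0.32]],
])

```text
time: 11.07
tool_pos: [0.4941, 0.282, 0.214]
eef_rot: [0.673, 0.74, -0.0, -0.0]
ft_force: [1.1, -0.7, 0.8]
grip_width: 1.001
finger_force: 0.0
```

>>> jog_arm([
  [[0,0,0,-0.32],[0,0,0,-0.32],[0,0,0,-0.32],[0,0,0,-0.32],[0,0,0,-0.32],[0,0,0,-0.32],[0,0,0,-0.32],[0,0,0,-0.32],[0,0,0,-0.32],[0,0,0,-0.32]],
])

```text
time: 11.9
tool_pos: [0.4942, 0.2823, 0.2143]
eef_rot: [0.234, 0.972, -0.0, -0.0]
ft_force: [-0.0, 0.6, -0.7]
grip_width: 1.002
finger_force: 0.0
```

```bash
python3 - <<'E'
from seg import *
for n in("top","side"):
    im,d,W=cam(n); cv2.imwrite(f"pics/{n}3.png",im)
    np.savez(n+"3.npz",im=im,W=W)
E
python3 go.py .495 .284 .14 153.5
```

```text
t 12.00 pos [0.4942 0.2824 0.2144] yaw 153.0 delta [-0.     0.023  0.93 ] roll -0.003 q1,q6 [ 0.43 -0.67] grip 1.001 0.0 ft [-0.2  0.4 -0.4]
```

View pics/side3.png

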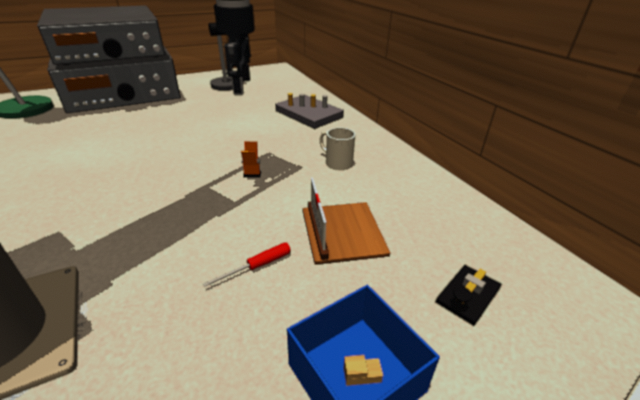

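The offcut lies in the bin at (363,370), the clip stands undisturbed at (251,160), and the gripper is above it. Next is the descent.

>>> jog_arm([
  [[0,0.02,0.3,0],[0,0.02,0.6,0],[0,0.02,0.9,-0.003],[0,0.02,1.0,-0.003],[0,0.02,1.0,-0.003]],
])

```text
time: 12.42
tool_pos: [0.493, 0.283, 0.1315]
eef_rot: [0.227, 0.974, -0.002, -0.002]
ft_force: [-0.3, 0.4, -0.7]
grip_width: 0.999
finger_force: 0.0
```

>>> jog_arm([
  [[0,0,0.2,0],[0,0,0.4,0],[0,0,0.6,0],[0,0,0.8,0],[0,0,0.95,0],[0,0,1.0,0],[0,0,1.0,0],[0,0,1.0,0]],
])

```text
time: 13.08
tool_pos: [0.4955, 0.2842, 0.0556]
eef_rot: [0.226, 0.974, 0.0, 0.0]
ft_force: [0.1, -0.7, 0.4]
grip_width: 1.0
finger_force: 0.0
```

```bash
python3 - <<'E'
from seg import *
a,_,_=cam("top");b,_,_=cam("side")
f=lambda i,x,y:cv2.resize(i[y:y+100,x:x+100],(390,390),interpolation=2)
cv2.imwrite("pics/crop4.png",np.hstack([f(a,160,170),f(b,200,90)]))
E
python3 go.py .4952 .2838 .053 153.5
```

```text
t 13.18 pos [0.4959 0.2844 0.056 ] yaw 153.9 delta [ 0.005 -0.01   0.038] roll 0.002 q1,q6 [ 0.43 -0.68] grip 1.002 0.0 ft [-0.2  1.3 -0.3]
```

View pics/crop4.png

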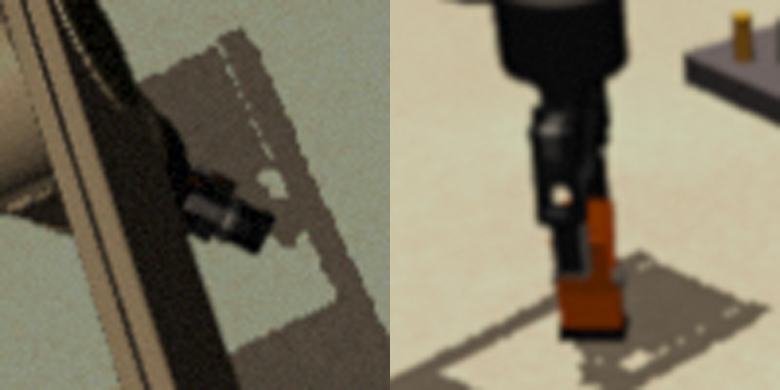

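In the side crop the fingers straddle the clip, around (575,250), so I close and lift.

>>> jog_arm([
  [[0,0,0,0],[0,0,0,0],[0,0,0,0],[0,0,0,0],[0,0,0,0],[0,0,0,0],[0,0,0,0],[0,0,0,0],[0,0,0,0],[0,0,0,0]],
], grip=-1)

```text
time: 14.02
tool_pos: [0.4986, 0.2857, 0.0591]
eef_rot: [0.225, 0.974, 0.003, 0.003]
ft_force: [0.8, 0.3, 18.6]
grip_width: 0.304
finger_force: 65.8
```

>>> jog_arm([
  [[0,0,-0.15,0],[0,0,-0.35,0],[0,0,-0.55,0],[0,0,-0.75,0],[0,0,-0.9,0],[0,0,-1,0],[0,0,-1,0]],
])

```text
time: 14.6
tool_pos: [0.496, 0.2845, 0.1368]
eef_rot: [0.225, 0.974, 0.001, 0.001]
ft_force: [1.1, 1.3, 0.5]
grip_width: 0.303
finger_force: 64.1
```

>>> jog_arm([
  [[0,0,-0.2,0],[0,0,-0.4,0],[0,0,-0.6,0],[0,0,-0.8,0],[0,0,-1,0],[0,0,-1,0],[0,0,-1,0]],
])

```text
time: 15.18
tool_pos: [0.4951, 0.284, 0.2143]
eef_rot: [0.225, 0.974, 0.0, 0.0]
ft_force: [0.1, 0.3, -0.4]
grip_width: 0.306
finger_force: 64.1
```

```bash
python3 - <<'E'
from seg import *
b,d,W=cam("side")
x,y=215,20
cv2.imwrite("pics/crop5.png",cv2.resize(b[y:y+150,x-50:x+150-50+50],(800,600),interpolation=2))
np.savez("side5.npz",im=b,W=W)
E
python3 go.py .54 .001 .21 73
```

```text
t 15.23 pos [0.4945 0.2838 0.2131] yaw 154.0 delta [-2.063 -2.926  0.041] roll 0.450 q1,q6 [ 0.43 -0.69] grip 0.298 64.1 ft [-0.3 -0.4 -1.5]
```

View pics/crop5.png

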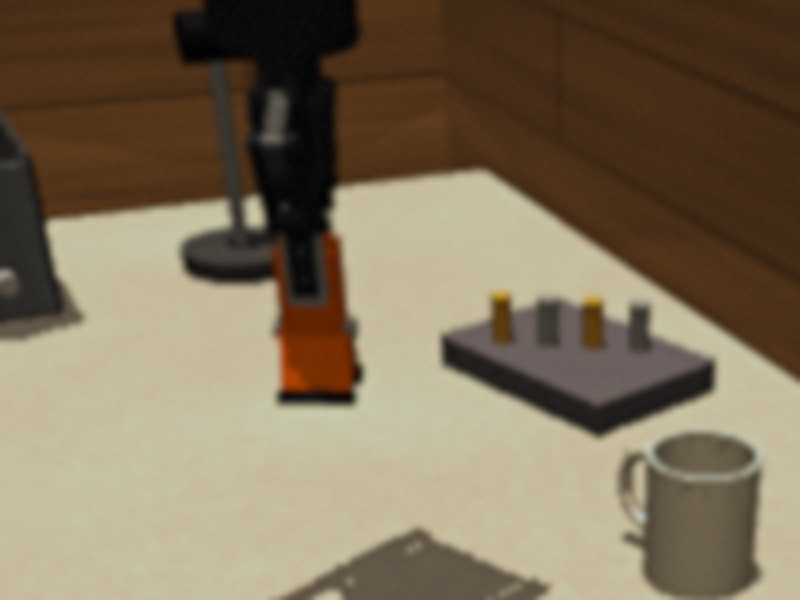

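The clip is held upright with its handles parallel; the jaw feet are at about (318,397) in the crop. I carry it above the card.

>>> jog_arm([
  [[-0.13,-0.18,0,0],[-0.35,-0.5,0,0],[-0.52,-0.73,0,0],[-0.52,-0.73,0,0]],
])

```text
time: 15.57
tool_pos: [0.5063, 0.2094, 0.2121]
eef_rot: [0.227, 0.974, -0.002, -0.001]
ft_force: [-0.0, -0.5, 0.1]
grip_width: 0.303
finger_force: 64.1
```

>>> jog_arm([
  [[-0.2,-0.28,0,0],[-0.4,-0.56,0,0],[-0.52,-0.73,0,0],[-0.52,-0.73,0,0]],
])

```text
time: 15.9
tool_pos: [0.518, 0.1397, 0.2125]
eef_rot: [0.227, 0.974, -0.001, -0.001]
ft_force: [0.2, -0.7, -1.0]
grip_width: 0.299
finger_force: 64.1
```

>>> jog_arm([
  [[-0.2,-0.28,0,0],[-0.4,-0.56,0,0],[-0.52,-0.73,0,0],[-0.52,-0.73,0,0]],
])

```text
time: 16.23
tool_pos: [0.5298, 0.0696, 0.2128]
eef_rot: [0.227, 0.974, -0.001, -0.001]
ft_force: [-0.4, 0.6, -0.9]
grip_width: 0.305
finger_force: 64.1
```

>>> jog_arm([
  [[-0.2,-0.28,0,0],[-0.4,-0.56,0,0],[-0.5,-0.73,0,0],[-0.5,-0.73,0,0]],
])

```text
time: 16.57
tool_pos: [0.5401, 0.0002, 0.2132]
eef_rot: [0.226, 0.974, -0.0, -0.001]
ft_force: [-0.5, 0.7, -1.0]
grip_width: 0.305
finger_force: 64.1
```

>>> jog_arm([
  [[0,0,0,0.04],[0,0,0,0.08],[0,0,0,0.12],[0,0,0,0.16],[0,0,0,0.19],[0,0,0,0.22],[0,0,0,0.225],[0,0,0,0.225]],
])

```text
time: 17.23
tool_pos: [0.54, 0.0031, 0.2137]
eef_rot: [0.548, 0.837, -0.0, -0.001]
ft_force: [-0.4, -0.0, -1.3]
grip_width: 0.3
finger_force: 64.1
```

>>> jog_arm([
  [[0,0,0,0.04],[0,0,0,0.08],[0,0,0,0.12],[0,0,0,0.16],[0,0,0,0.19],[0,0,0,0.22],[0,0,0,0.225],[0,0,0,0.225],[0,0,0,0.225]],
])

```text
time: 17.98
tool_pos: [0.5403, 0.0021, 0.2143]
eef_rot: [0.803, 0.596, -0.0, -0.0]
ft_force: [0.5, 0.7, -1.0]
grip_width: 0.302
finger_force: 64.1
```

```bash
python3 - <<'E'
from seg import *
for n in("side","top"):
    im,d,W=cam(n); np.savez(n+"6.npz",im=im,W=W)
    if n=="side": cv2.imwrite("pics/crop6.png",cv2.resize(im[70:270,220:420],(600,600),interpolation=2))
    hsv=cv2.cvtColor(im,cv2.COLOR_BGR2HSV).astype(int)
    near=(np.hypot(W[...,0]-.54,W[...,1])<.06)
    m=near&(hsv[...,0]>=4)&(hsv[...,0]<=18)&(hsv[...,1]>150)&(W[...,2]>.11)
    p=W[m]; print(n,"orange",len(p))
    if len(p)>3: print(rect(p),np.percentile(p[:,2],[1,99]).round(4),np.median(p,0).round(4))
    m=near&(W[...,2]>.125)&(W[...,2]<.19);p=W[m];print("all",len(p),p[:,2].min() if len(p) else 0)
    for lo in np.arange(.10,.2,.01):
        q=W[near&(W[...,2]>lo)&(W[...,2]<lo+.01)]; 
        if len(q)>5: print(round(lo,2),len(q),rect(q))
E
python3 go.py .5405 .0015 .21 73
```

```text
side orange 582
(array([546.3,  -4.3]), array([ 53. , 100.7]), 61.5) [0.1635 0.4033] [ 0.5416 -0.0097  0.2012]
all 308 0.1556518229190038
0.15 24 (array([527.5,  -6.8]), array([30.2, 60.7]), 30.6)
0.16 160 (array([540.1,   0.8]), array([44.6, 44.9]), 74.0)
0.17 72 (array([530.6,  -1.2]), array([23.7, 46.3]), 15.2)
0.18 52 (array([531. ,  -5.1]), array([17. , 36.7]), 17.7)
0.19 108 (array([537.5,   2. ]), array([48.1, 26.5]), 84.1)
top orange 107
(array([507.8,   4.7]), array([42.8, 88.8]), 7.8) [0.1603 0.5949] [ 0.5161 -0.0067  0.2803]
all 52 0.15786532653572483
0.16 33 (array([522.9,   9.1]), array([43.6,  9.8]), 81.6)
0.17 12 (array([525.7,  -7. ]), array([ 4.8, 13.6]), 11.3)
0.19 12 (array([529.1, -11.1]), array([ 3.7, 17.9]), 34.9)
t 18.08 pos [0.5403 0.0019 0.2144] yaw 73.1 delta [-0.004  0.004  0.055] roll 0.001 q1,q6 [-0.09  0.2 ] grip 0.303 64.1 ft [ 0.7 -0.5 -0.1]
```

View pics/crop6.png

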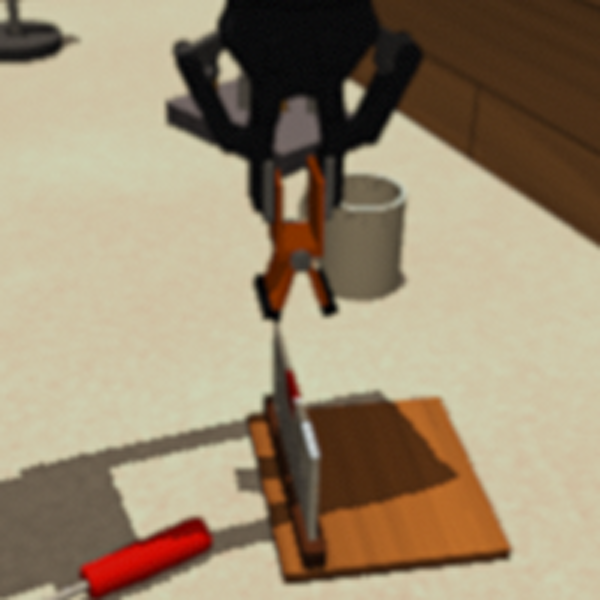

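The side crop shows the open jaws at about (298,300), centred above the card's top edge, with an aligned yaw. The offset across the card is about 1 mm. I descend 74 mm in gentle steps.

>>> jog_arm([
  [[0,0,0.12,0],[0,0,0.25,0],[0,0,0.37,0],[0,0,0.48,0],[0,0,0.58,0],[0,0,0.66,0],[0,0,0.7,0],[0,0,0.7,0],[0,0,0.7,0]],
])

```text
time: 18.83
tool_pos: [0.5404, 0.0017, 0.1585]
eef_rot: [0.804, 0.595, -0.0, -0.0]
ft_force: [-0.5, -0.2, 0.7]
grip_width: 0.297
finger_force: 64.1
```

```bash
python3 - <<'E'
from seg import *
im,d,W=cam("side")
cv2.imwrite("pics/crop7.png",cv2.resize(im[110:260,250:400],(600,600),interpolation=2))
near=(np.hypot(W[...,0]-.54,W[...,1])<.04)
for lo in np.arange(.09,.14,.006):
    q=W[near&(W[...,2]>lo)&(W[...,2]<lo+.006)]
    if len(q)>5: print(round(lo,3),len(q),rect(q))
E
python3 go.py .5403 .0015 .14 73
```

```text
0.09 50 (array([537.4, -10.3]), array([55.5,  5.6]), 74.3)
0.096 10 (array([534.3, -12.5]), array([14. , 33.8]), 72.1)
0.102 56 (array([540.3,  -0.7]), array([42.8, 45.5]), 71.8)
0.108 106 (array([540.9,   1.1]), array([43.9, 43.8]), 72.8)
0.114 44 (array([540.7,   1. ]), array([41.5, 28.6]), 73.8)
0.12 34 (array([530.6,  -2. ]), array([20. , 45.4]), 12.9)
0.126 27 (array([537.1, -10.6]), array([17.3, 20.5]), 74.5)
0.132 26 (array([535.4, -13.6]), array([14.8, 20.1]), 75.9)
0.138 66 (array([5.381e+02, 4.000e-01]), array([45.3, 25.6]), 81.4)
t 18.88 pos [0.5407 0.0017 0.1589] yaw 73.0 delta [-0.003 -0.004  0.237] roll -0.000 q1,q6 [-0.09  0.21] grip 0.299 64.1 ft [-0.7  0.  -0.8]
```

View pics/crop7.png

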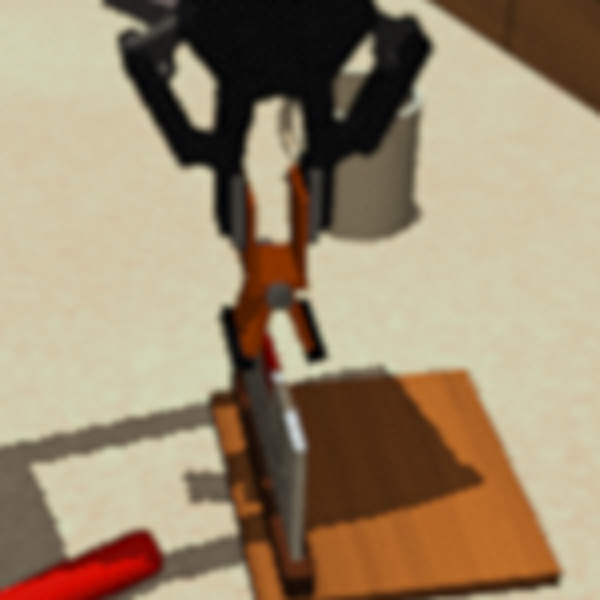

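The jaws at (275,355) sit just above the edge and straddle it evenly, with the red mark between them. I go down the last 19 mm.

>>> jog_arm([
  [[0,0,0.04,0],[0,0,0.08,0],[0,0,0.12,0],[0,0,0.16,0],[0,0,0.2,0],[0,0,0.235,0],[0,0,0.235,0],[0,0,0.235,0],[0,0,0.235,0],[0,0,0.235,0],[0,0,0.235,0],[0,0,0.235,0]],
])

```text
time: 19.88
tool_pos: [0.5405, 0.0017, 0.1399]
eef_rot: [0.804, 0.595, 0.0, 0.0]
ft_force: [0.7, 0.4, -0.9]
grip_width: 0.303
finger_force: 64.1
```

```bash
python3 - <<'E'
from seg import *
im,d,W=cam("side")
cv2.imwrite("pics/crop8.png",cv2.resize(im[110:260,250:400],(600,600),interpolation=2))
near=(np.hypot(W[...,0]-.54,W[...,1])<.04)
for lo in np.arange(.072,.11,.006):
    q=W[near&(W[...,2]>lo)&(W[...,2]<lo+.006)]
    if len(q)>5: print(round(lo,3),len(q),rect(q))
E
python3 go.py .5403 .0015 .14 73
```

```text
0.072 10 (array([533.3, -16.4]), array([44.6,  0.7]), 73.1)
0.078 21 (array([533.2, -18.2]), array([29.2, 30.1]), 29.1)
0.084 86 (array([538.4,  -7.5]), array([64.6, 45.7]), 73.5)
0.09 130 (array([538.4,  -7.8]), array([62.1, 43.5]), 73.0)
0.096 38 (array([540.3,   1. ]), array([40.7, 27.2]), 74.8)
0.102 35 (array([531.8,  -0.8]), array([19. , 46.4]), 12.5)
0.108 27 (array([532.6, -13.9]), array([12.3, 23.8]), 36.4)
t 19.93 pos [0.5405 0.0017 0.1399] yaw 73.0 delta [-0.003 -0.001 -0.002] roll -0.000 q1,q6 [-0.09  0.21] grip 0.302 64.1 ft [ 0.3  0.4 -0.6]
```

View pics/crop8.png

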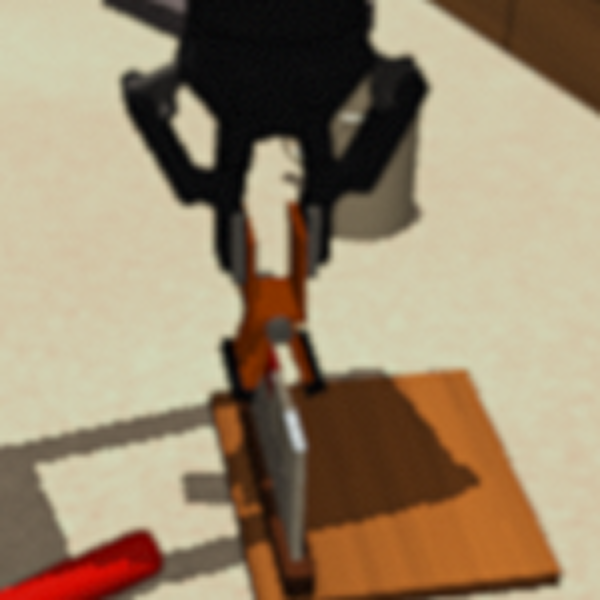

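The jaws at (273,385) straddle the card at the red mark, clear on both sides, and the forces are only noise. I hand the job in.

```bash
python3 -c "
from rig import env
print(env.sign_off())"
```

```text
the job is handed in; nothing more can be done
None
```

I handed the job in at about 20 s: the offcut is in the bin, and the clip is held wide open and upright over the card at the red mark, about 15 mm deep and touching nothing as far as the cameras and forces show; the sign-off gave no verdict.

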